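# Set out the copper jugs by size

### The job

Take the two copper jugs out from under the rail of the rack and stand them on the display board beside the jug already there, so that all three stand upright in a row along the middle of the board, smallest at the left and largest at the right as seen from the robot, not touching one another, handles towards the robot. Leave the jug that is already on the board where it stands, don't tip any jug over, and leave everything else on the bench where it is.

Things in the scene. Friction and masses are not known exactly. Their poses are not given: they have to be found in the camera images.
- board: fixed dark wooden display board on the bench, 130 (x) x 490 (y) x 18 mm. Origin: centre of its underside; its y axis runs along the length, its -x long edge is the one nearest the robot, +y is to the left seen from the robot. Either this board or the rack is on the robot's left, the other on its right
- rack: fixed light wooden rack, open at front and back: bottom plank 150 (x) x 340 (y) x 18 mm with a rail board above it. Origin: centre of the plank's underside; -x faces the robot. Two posts 20 mm wide stand at y +-160, x +40 to +70 mm. Two jugs stand on the plank near x 0, y +-75 mm, handles roughly towards -x, their grips just in front of the rail's front edge, so the gripper must come in tilted
- rack_rail (a point): middle of the lower front edge of the rack's overhanging rail board, 50 mm in front of (-x) and 212 mm above the rack's origin, axes as the rack's; the rail board is 130 (x, from here back to +80) x 340 (y) x 18 mm thick. Two copper bowls up to 84 mm across are fixed on its top, 80 mm behind this edge, y +-90 mm, their tops 262 mm above the bench
- jug_small: small open copper jug, 95 mm tall, widest 62 mm across, foot 43 mm across, 160 to 250 g. Origin: centre of its underside, z up; the riveted handle sticks out to -x. Two of the three jugs stand under the rack's rail and one on the board, about the middle; which is which varies
- jug_small_handle (a point): middle of the upright grip of the small jug's handle, 59 mm from the jug's axis towards its -x and 60 mm above its underside; the grip is a straight upright bar 16 (x) x 12 (y) mm from 35 to 85 mm above the underside, joined to the jug by a 12 mm wide arm at each end; axes as the jug's
- jug_medium: medium open copper jug, 120 mm tall, widest 74 mm across, foot 52 mm across, 215 to 340 g. Origin: centre of its underside, z up; the riveted handle sticks out to -x. Two of the three jugs stand under the rack's rail and one on the board, about the middle; which is which varies
- jug_medium_handle (a point): middle of the upright grip of the medium jug's handle, 66 mm from the jug's axis towards its -x and 75 mm above its underside; the grip is a straight upright bar 16 (x) x 12 (y) mm from 48 to 102 mm above the underside, joined to the jug by a 12 mm wide arm at each end; axes as the jug's
- jug_large: large open copper jug, 145 mm tall, widest 86 mm across, foot 60 mm across, 280 to 440 g. Origin: centre of its underside, z up; the riveted handle sticks out to -x. Two of the three jugs stand under the rack's rail and one on the board, about the middle; which is which varies
- jug_large_handle (a point): middle of the upright grip of the large jug's handle, 72 mm from the jug's axis towards its -x and 92 mm above its underside; the grip is a straight upright bar 16 (x) x 12 (y) mm from 63 to 121 mm above the underside, joined to the jug by a 12 mm wide arm at each end; axes as the jug's
- tin_can: bystander: open tin can, 38 mm across, 70 tall, standing on the rack's plank between and behind the jugs; origin: on its underside, on its axis
- steel_block: bystander: round steel block, 90 mm across, 50 tall, on the bench in front of rack and board; origin: on its underside, on its axis
- hammer: bystander: iron bouge hammer with a wooden handle, 280 mm long, head 100 mm across,, lying on the near side of the bench, under 32 mm high; origin: on its underside, below the middle of its length
- scriber: bystander: brass scriber, 125 mm long, 9 thick, lying in front of the gap between rack and board; origin: on its underside, below the middle of its length
- blank: bystander: flat copper disc, 100 mm across, 6 thick, lying on the near side of the bench; origin: on its underside, on its axis
- kettle: bystander: dented copper kettle with spout and fixed hoop handle, about 180 mm over the spout, 175 tall, at one side of the bench; origin: on its underside, on its axis
- basin: bystander: open copper bowl, 140 mm across, 50 tall, at one side of the bench; origin: on its underside, on its axis
Not all that is in view belongs to the job. What is shaped like the jug_medium but blue or green is not meant.

How it is judged:
By the outcome, as a careful person would: the job done as asked, in the order asked, and still so for the second after the job is handed in, with the robot touching nothing.
It also fails if it takes over 72 s, if anything falls off the work surface, if the arm or the gripper's body presses on something with over 40 N, if the wrist force passes 120 N, or if a joint passes its speed limit or range.

### The arm

A 6-joint arm with a two-finger parallel gripper is mounted at the origin on the work surface. World frame = base frame: x ahead of the robot, y to its left, z up, the work surface at z = 0. Lengths are in m, angles in rad, forces in N, time in s.
With the tool pointing down it reaches from about 0.375 to 0.825 m from the base axis. Payload 5.5 kg.
Tool frame: the origin (TCP) lies where the fingers leave the gripper's body, on its centre line; the fingertips stand 73 mm ahead of it and the grasp point (between the pads) lies 54 mm ahead of it; z points along the fingers, y is the line along which they close (so a half turn about z gives the same grasp; the last joint's range is limited). The gripper opens to 85 mm and grips with 20 to 120 N. Pads are 22 mm wide; open, the fingers measure 114 mm over their backs; the gripper's body (76 mm by 85 mm) begins 54 mm behind the grasp point. The pads swing forward as they close: fully open they stand 13 mm farther back than shut.
Start: joints at [-1.192, 0.314, -0.047, 1.21, 0, 1.571], TCP at [0.222, -0.557, 0.304] pointing down, gripper open.
Joint ranges: [-2.67, 2.67], [-0.69, 1.73], [-1.03, 1.25], [-2.08, 2.16], [-1.42, 1.45], [-3.14, 3.14]. Speed limits (rad/s): [2.39, 2.39, 3.01, 3.14, 3.14, 3.14].

### API

Orientations are given as a rotation vector (axis times angle).
In Python, from plant import bot gives the robot as it stands.
- The arm moves only by the tool send_rows, never from a script. Its argument "increments" is a list of rows, each a list of 7 numbers: the shift along the tool's x, y, z in m, then the turn, a rotation vector about the tool's x, y, z in rad, then the finger opening in m, from 0 to 0.0854. A call has exactly 8 rows; each row is the pose to reach, as a shift and turn from the pose commanded when the call began, along the tool's axes at that moment; what a row does not reach only later rows make up. A row lasts 1/10 s, in which the tool goes at most 50 mm and 8.59 degrees, less where a joint would pass 70% of its speed; a pose out of reach is approached as far as the arm can. A call with a gripper value outside its range is refused whole. The fingers move at their own pace and stop on an object; "newtons" is the grip in N (left out, the last holds). Time passes only in rows, so rows that repeat a pose let the fingers close, or fill a call up. It gives the time, the measured TCP pose, the force, the opening and the grip force at its end, in the units of the state.
- bot.read_state(): the state, without advancing time (a new reading comes with each control period).
- bot.read_camera(name): name is "side" or "top"; returns (picture, depth): 400x640x3 uint8, blue, green, red; 400x640 float32, m along the optical axis (not along the pixel's ray), 0 where there is no reading.
- bot.get_calibration(name): a dict with "camera_matrix" (3x3 intrinsics, pixels), "world_from_camera" (4x4, takes a point from camera to world coordinates). Camera axes: x right, y down, z forward; pixel columns grow to the right and rows downward; lengths in m; the calibration is good to about 2 mm. A picture is of the moment at which its call begins. get_calibration takes no time and is no camera call.
- bot.finish_job(): hands the job in; it is judged then, once.
The state is a dict: "clock": time; "qpos": joint angles; "qvel": joint speeds; "tau": joint torques, N m; "tool_pos": TCP position; "ee_rot": TCP orientation; "ft_force": force on the tool from outside, world axes, zero at the start; "ft_torque": the same for the moment, N m; "grip_width": opening from 0.0 (shut) to 1.0 (fully open); "gripper_force": force on a finger pad.
Only numpy, scipy, OpenCV 4.12 (cv2) and the standard library are available. Lean on these libraries where they do the work, as an engineer would, in place of code of your own. Each camera call takes 0.05 s, during which the arm holds its last target. There are 200 camera calls.

## Working session

There is one attempt and no reset: what is moved stays moved. The work goes in short steps, Python scripts to look and compute and a tool call to move; the robot and the scene stay as the last step left them, time stands still between calls to the robot, and variables do not carry over. Pictures are saved under pics/ and viewed, at most 10 in all, crops included, and the job is handed in when it is done.

Besides the shell and the picture viewer there is one more tool, called after "Request:" as name(argument=value, ...) on one line, values as JSON. send_rows: Moves the arm, as the interface text tells. Its arguments: {"type":"object","properties":{"increments":{"type":"array"},"newtons":{"type":"number"}},"required":["increments"]}

```bash
ls; mkdir -p pics
python3 - <<'E'
from plant import bot
import cv2,numpy as np
print(bot.read_state())
for n in("side","top"):
    p,d=bot.read_camera(n); cv2.imwrite(f"pics/{n}0.png",p); np.savez(f"{n}0.npz",p=p,d=d)
    c=bot.get_calibration(n);print(n,np.round(c["camera_matrix"],1).tolist(),np.round(c["world_from_camera"],4).tolist())
E
```

```text
pics
{'clock': 0.0, 'qpos': array([-1.19200043e+00,  3.14238008e-01, -4.80424309e-02,  1.21021001e+00,
       -1.86670753e-05,  1.57081079e+00]), 'qvel': array([-0.00049058, -0.00189309, -0.00141286,  0.00138319,  0.00022712,
        0.00010021]), 'tau': array([-7.03271689e-04, -5.39597118e+01,  3.39743400e+01,  1.92154746e-02,
       -2.55541936e-04, -1.08495084e-05]), 'tool_pos': array([ 0.22171336, -0.55705773,  0.30304335]), 'ee_rot': array([-3.08378755e+00, -5.91125377e-01,  5.29539443e-04]), 'ft_force': array([0.82910551, 0.07126608, 0.50247202]), 'ft_torque': array([-0.02880192, -0.0487538 , -0.0206203 ]), 'gripper_force': 0.0, 'grip_width': 0.9994226191354133}
side [[507.3, 0.0, 323.7], [0.0, 507.3, 199.0], [0.0, 0.0, 1.0]] [[-0.8551, -0.3125, 0.4137, -0.1534], [-0.5182, 0.4909, -0.7004, 1.2652], [0.0158, -0.8132, -0.5817, 1.2038], [0.0, 0.0, 0.0, 1.0]]
top [[386.5, 0.0, 313.5], [0.0, 386.5, 198.0], [0.0, 0.0, 1.0]] [[0.0162, -0.9834, 0.1805, 0.2878], [-0.9998, -0.0175, -0.0056, 0.012], [0.0087, -0.1804, -0.9836, 1.8104], [0.0, 0.0, 0.0, 1.0]]
```

View pics/side0.png

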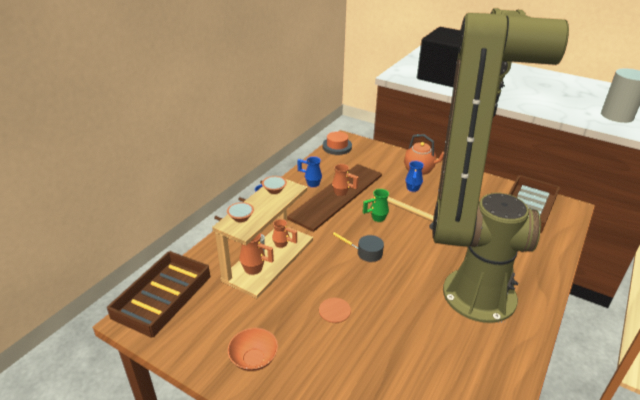

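View pics/top0.png

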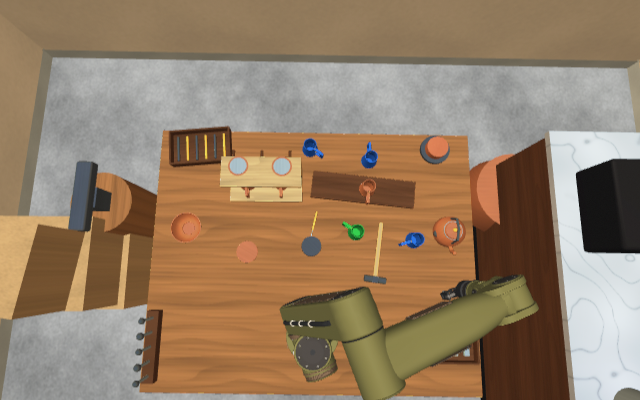

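Side: copper jugs at (253,255) large and (281,234) small under the rail, and (342,178) medium on the board. The rack is on the robot's left, the board on its right. Things that could be mistaken for the jugs: blue (313,172), blue (414,178) and green (378,205), all the wrong colour; the kettle (420,158) and basin (254,350) are the wrong shape. Next I'll measure and take a close crop.

```bash
cat > h.py <<'E'
import numpy as np,cv2
from plant import bot
def cloud(n,d):
    c=bot.get_calibration(n);K=c["camera_matrix"];T=c["world_from_camera"]
    v,u=np.mgrid[:400,:640]
    P=np.stack([(u-K[0,2])/K[0,0]*d,(v-K[1,2])/K[1,1]*d,d],-1)
    W=P@T[:3,:3].T+T[:3,3]; W[d<=0]=np.nan
    return W
def load(n,i): z=np.load(f"{n}{i}.npz"); return z["p"],z["d"]
def proj(n,X):
    c=bot.get_calibration(n);K=c["camera_matrix"];T=np.linalg.inv(c["world_from_camera"])
    p=K@(T[:3,:3]@np.asarray(X,float)+T[:3,3]);return p[:2]/p[2]
E
python3 - <<'E'
from h import *
p,d=load("side",0);W=cloud("side",d)
hsv=cv2.cvtColor(p,cv2.COLOR_BGR2HSV)
for (u,v) in[(253,255),(281,234),(342,178),(270,262),(310,205),(260,205),(380,205),(370,242)]:
    print((u,v),hsv[v,u],np.round(W[v,u],3))
pt,dt=load("top",0);Wt=cloud("top",dt)
hsvt=cv2.cvtColor(pt,cv2.COLOR_BGR2HSV)
for (u,v) in[(260,180),(266,196),(340,190),(367,187),(355,232),(311,246),(237,166),(282,166),(330,320),(500,300)]:
    print((u,v),hsvt[v,u],np.round(Wt[v,u],3))
def crop(im,x,y,w,h,s,n): cv2.imwrite(n,cv2.resize(im[y:y+h,x:x+w],None,fx=s,fy=s,interpolation=cv2.INTER_CUBIC))
crop(p,205,155,195,145,4,"pics/c1.png"); crop(pt,215,130,210,150,3.8,"pics/c2.png")
# horizontal planes
for nm,WW,z0,z1,xr,yr in[("rail",Wt,.218,.236,(.4,.75),(0,.5)),("plank",W,.012,.024,(.4,.75),(0,.5)),("plankT",Wt,.012,.024,(.4,.75),(0,.5)),("board",Wt,.010,.026,(.4,.75),(-.5,.1)),("boardS",W,.010,.026,(.4,.75),(-.5,.1))]:
    m=(WW[...,2]>z0)&(WW[...,2]<z1)&(WW[...,0]>xr[0])&(WW[...,0]<xr[1])&(WW[...,1]>yr[0])&(WW[...,1]<yr[1])
    q=WW[m]; r=cv2.minAreaRect(q[:,:2].astype(np.float32)); print(nm,m.sum(),r,np.median(q[:,2]), q.min(0),q.max(0))
E
```

```text
(253, 255) [ 10 171 172] [0.658 0.33  0.106]
(281, 234) [  9 169 192] [0.663 0.169 0.079]
(342, 178) [ 10 170 175] [nan nan nan]
(270, 262) [ 17 125 228] [0.609 0.307 0.082]
(310, 205) [ 13 150 112] [ 0.716 -0.101  0.016]
(260, 205) [ 22 105 230] [0.697 0.23  0.228]
(380, 205) [ 65 177 141] [ 0.448 -0.169  0.079]
(370, 242) [90 28 99] [0.398 0.006 0.046]
(260, 180) [ 20 106 222] [0.651 0.229 0.227]
(266, 196) [ 19 105 208] [0.623 0.226 0.014]
(340, 190) [ 11 150 109] [ 0.658 -0.123  0.017]
(367, 187) [ 10 150 209] [ 0.672 -0.25   0.028]
(355, 232) [ 65 188 206] [ 0.461 -0.195  0.004]
(311, 246) [106  53 101] [0.39  0.01  0.049]
(237, 166) [ 97  37 202] [0.696 0.318 0.278]
(282, 166) [ 96  34 197] [0.702 0.135 0.269]
(330, 320) [ 26 111  94] [ 0.159 -0.042  0.771]
(500, 300) [ 26 115 133] [ 0.214 -0.499  0.745]
rail 1651 ((0.6875296831130981, 0.22785986959934235), (0.12604673206806183, 0.34021276235580444), 0.6474612355232239) 0.22992428597139747 [0.62328175 0.05835247 0.21800666] [0.74988233 0.3979201  0.235979  ]
plank 1858 ((0.5787172317504883, 0.20482611656188965), (0.4052317440509796, 0.34414273500442505), 88.84703063964844) 0.017000867196428904 [4.03525662e-01 1.98692468e-04 1.20061150e-02] [0.74949529 0.40561117 0.02395691]
plankT 828 ((0.5670872330665588, 0.23383858799934387), (0.3240959346294403, 0.49322497844696045), 4.7337541580200195) 0.018058216560240314 [4.01234286e-01 6.15704846e-05 1.20699340e-02] [0.7485462  0.48677046 0.02399593]
board 2716 ((0.5749186873435974, -0.1994028091430664), (0.6013768911361694, 0.34436750411987305), 89.0816650390625) 0.0181125142944083 [ 0.40051792 -0.4983768   0.01002656] [0.74965173 0.09981648 0.02599002]
boardS 2147 ((0.5749293565750122, -0.18832579255104065), (0.3492549955844879, 0.5754656791687012), 0.013395793735980988) 0.016318444405802435 [ 0.40024396 -0.47603983  0.01000423] [0.74952165 0.09941735 0.02570784]
```

View pics/c1.png

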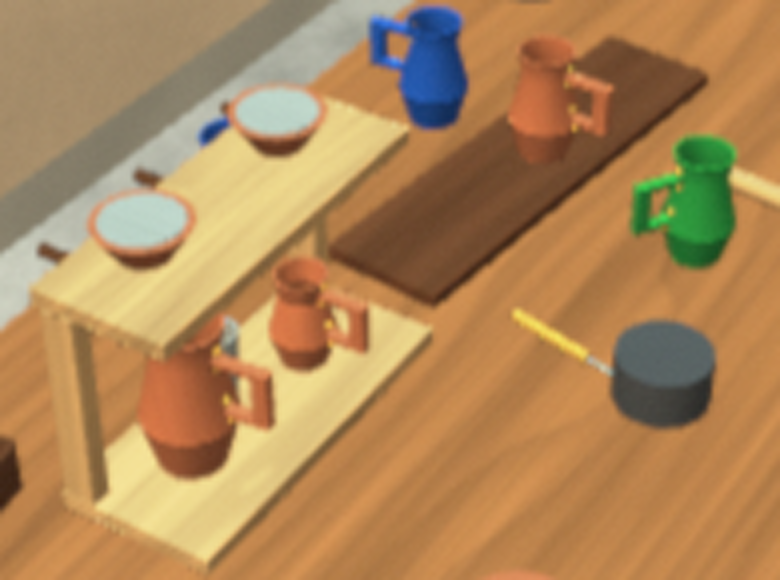

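View pics/c2.png

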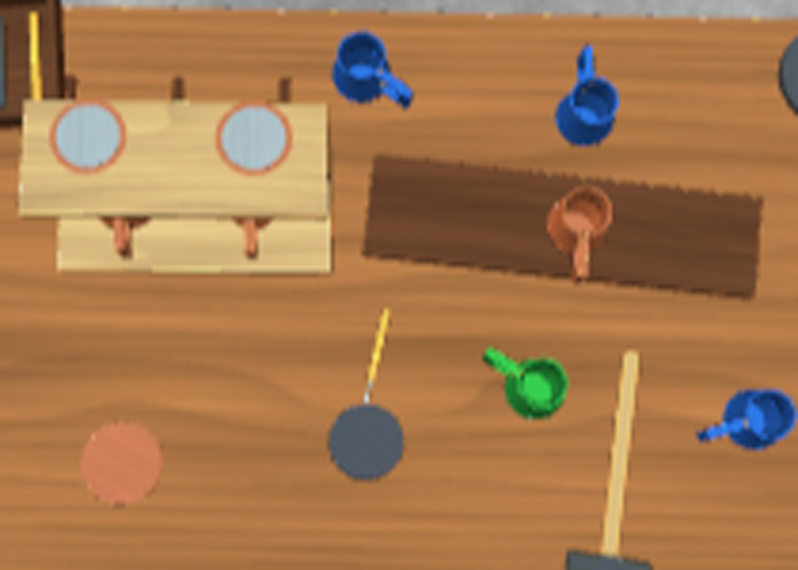

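The crops confirm the large jug (left) and small jug (right) under the rail, and the medium jug on the board just right of its middle, with its handle towards the robot. In the full side picture the grips are near (271,253) and (295,236).

Run:
```python
from h import *
from scipy.optimize import least_squares
D={n:load(n,0) for n in("side","top")}
Ws={n:cloud(n,D[n][1]) for n in D}
H={n:cv2.cvtColor(D[n][0],cv2.COLOR_BGR2HSV) for n in D}
for n in D:
    W=Ws[n];h=H[n]
    dark=(h[...,2]<135)&(h[...,0]<20)&(abs(W[...,2]-.018)<.008)&(W[...,0]>.5)&(W[...,0]<.8)&(W[...,1]<.05)&(W[...,1]>-.5)
    dark=cv2.morphologyEx(dark.astype(np.uint8),cv2.MORPH_OPEN,np.ones((3,3)))>0
    print("board",n,dark.sum(),cv2.minAreaRect(W[dark][:,:2].astype(np.float32)))
    rail=(abs(W[...,2]-.23)<.008)&(h[...,0]>13)&(h[...,0]<28)&(h[...,1]>60)&(W[...,0]>.55)&(W[...,1]>0)
    rail=cv2.morphologyEx(rail.astype(np.uint8),cv2.MORPH_OPEN,np.ones((3,3)))>0
    q=W[rail];print("rail",n,len(q),cv2.minAreaRect(q[:,:2].astype(np.float32)),q.min(0),q.max(0))
    # copper
    cop=(h[...,0]<14)&(h[...,1]>140)&(h[...,2]>90)&(h[...,2]>h[...,2]*0)
    for nm,c,hh in(("large",(.66,.305),.145),("small",(.66,.155),.095),("medium",(.66,-.245),.120)):
        m=cop&(abs(W[...,0]-c[0])<.11)&(abs(W[...,1]-c[1])<.07)&(W[...,2]>.026)&(W[...,2]<.018+hh+.008)
        q=W[m]; 
        np.save(f"{nm}_{n}.npy",q)
        print(nm,n,len(q),q.min(0).round(3),q.max(0).round(3))
        for z in np.arange(.02,.17,.015):
            s=q[(q[:,2]>=z)&(q[:,2]<z+.015)]
            if len(s)>3:
                hs=s[s[:,0]<s[:,0].min()+.02]
                print("  z%.3f n%d x %.3f..%.3f y %.3f..%.3f | front20mm n%d y %.3f..%.3f"%(z,len(s),s[:,0].min(),s[:,0].max(),s[:,1].min(),s[:,1].max(),len(hs),hs[:,1].min(),hs[:,1].max()))
```

```text
board side 1690 ((0.6626807451248169, -0.22733023762702942), (0.498771607875824, 0.13503915071487427), 84.2872085571289)
rail side 2347 ((1.201737403869629, 0.2344008833169937), (1.1607335805892944, 0.42287978529930115), 0.4474294185638428) [0.62039797 0.02739587 0.22202914] [1.78192836 0.45025783 0.23791263]
large side 756 [0.599 0.278 0.027] [0.715 0.355 0.166]
  z0.020 n20 x 0.650..0.691 y 0.305..0.343 | front20mm n12 y 0.305..0.341
  z0.035 n47 x 0.645..0.688 y 0.311..0.347 | front20mm n31 y 0.311..0.342
  z0.050 n46 x 0.641..0.690 y 0.304..0.351 | front20mm n26 y 0.304..0.344
  z0.065 n94 x 0.639..0.715 y 0.288..0.355 | front20mm n51 y 0.288..0.346
  z0.080 n131 x 0.599..0.713 y 0.283..0.352 | front20mm n11 y 0.305..0.311
  z0.095 n111 x 0.601..0.710 y 0.286..0.347 | front20mm n17 y 0.303..0.311
  z0.110 n110 x 0.599..0.708 y 0.280..0.345 | front20mm n18 y 0.298..0.312
  z0.125 n125 x 0.599..0.700 y 0.278..0.340 | front20mm n24 y 0.296..0.312
  z0.140 n46 x 0.603..0.682 y 0.278..0.342 | front20mm n4 y 0.301..0.309
  z0.155 n26 x 0.647..0.665 y 0.285..0.338 | front20mm n26 y 0.28
[... 2398 characters left out ...]
0.145]
  z0.020 n39 x 0.601..0.735 y -0.311..-0.179 | front20mm n8 y -0.310..-0.179
  z0.035 n20 x 0.665..0.693 y -0.272..-0.239 | front20mm n14 y -0.272..-0.244
  z0.050 n19 x 0.626..0.690 y -0.277..-0.208 | front20mm n5 y -0.258..-0.217
  z0.065 n30 x 0.606..0.686 y -0.271..-0.207 | front20mm n5 y -0.238..-0.238
  z0.080 n26 x 0.586..0.684 y -0.269..-0.213 | front20mm n2 y -0.245..-0.236
  z0.095 n16 x 0.586..0.674 y -0.262..-0.215 | front20mm n4 y -0.237..-0.234
  z0.110 n50 x 0.585..0.684 y -0.268..-0.220 | front20mm n11 y -0.245..-0.235
  z0.125 n39 x 0.587..0.686 y -0.270..-0.216 | front20mm n2 y -0.243..-0.235
  z0.140 n9 x 0.642..0.684 y -0.269..-0.215 | front20mm n4 y -0.268..-0.215
```

Run:
```python
from h import *
from scipy.optimize import least_squares
G=dict(large=(.043,.072,.145,.063,.121),small=(.031,.059,.095,.035,.085),medium=(.037,.066,.120,.048,.102))
for nm,c in(("large",(.68,.303)),("small",(.669,.155)),("medium",(.655,-.24))):
    R,gr,H,z0,z1=G[nm]
    q=np.load(f"{nm}_side.npy"); r=np.hypot(q[:,0]-c[0],q[:,1]-c[1])
    b=q[(r<R+.004)&(q[:,2]<.018+.8*H)]
    zz=(b[:,2]-.018)/H; k=np.linspace(0,.9,7)
    f=lambda p:np.hypot(b[:,0]-p[0],b[:,1]-p[1])-np.interp(zz,k,p[2:])
    s=least_squares(f,[*c]+[.8*R]*7,loss="soft_l1",f_scale=.002)
    for _ in range(3):
        e=abs(f(s.x)); b=b[e<.006]; zz=(b[:,2]-.018)/H; s=least_squares(f,s.x,loss="soft_l1",f_scale=.002)
    print(nm,"axis",s.x[:2].round(4),"radii",s.x[2:].round(3),"rms",np.std(f(s.x)).round(4),len(b))
    for cam in("side","top"):
        q=np.load(f"{nm}_{cam}.npy")
        g=q[(abs(q[:,2]-.018-(z0+z1)/2)<(z1-z0)/2+.006)&(q[:,0]<c[0]-gr+.012)]
        print("   grip",cam,len(g),"x",np.percentile(g[:,0],[5,50,95]).round(4),"y",np.percentile(g[:,1],[5,50,95]).round(4))
```

```text
large axis [0.6816 0.3099] radii [0.028 0.034 0.04  0.038 0.034 0.028 0.027] rms 0.0022 493
   grip side 74 x [0.5996 0.6072 0.6178] y [0.3    0.3076 0.3113]
   grip top 16 x [0.6039 0.6082 0.616 ] y [0.2944 0.2958 0.3043]
small axis [0.6763 0.1567] radii [0.021 0.025 0.029 0.027 0.023 0.021 0.02 ] rms 0.0025 213
   grip side 48 x [0.609  0.6141 0.6205] y [0.1507 0.159  0.1639]
   grip top 11 x [0.6113 0.6145 0.6213] y [0.1463 0.1498 0.1537]
medium axis [ 0.658  -0.2398] radii [0.027 0.03  0.036 0.035 0.028 0.027 0.013] rms 0.0025 245
   grip side 61 x [0.584  0.5894 0.599 ] y [-0.2429 -0.2332 -0.2258]
   grip top 15 x [0.5856 0.5915 0.5983] y [-0.2454 -0.2373 -0.2339]
```

Request:
send_rows(increments=[[0.03, 0, 0, 0, 0, 0.05, 0.06], [0.08, 0, 0, 0, 0, 0.1, 0.06], [0.13, 0, 0, 0, 0, 0.2, 0.06], [0.15, -0.05, 0, 0, 0, 0.3, 0.06], [0.15, -0.1, 0, 0, 0, 0.3, 0.06], [0.15, -0.15, 0, 0, 0, 0.3, 0.06], [0.15, -0.2, 0, 0, 0, 0.3, 0.06], [0.15, -0.2, 0, 0, 0, 0.3, 0.06]])

```text
clock: 0.9
tool_pos: [0.2843, -0.3109, 0.3029]
ee_rot: [-3.135, -0.127, 0.004]
ft_force: [0.5, -0.8, -0.7]
grip_width: 0.701
gripper_force: 0.0
```

```bash
cat >> h.py <<'E'
from scipy.spatial.transform import Rotation as Ro
def pose(grip,tdeg,psi):
    t,p=np.radians([tdeg,psi])
    z=np.array([np.sin(t)*np.cos(p),np.sin(t)*np.sin(p),-np.cos(t)]);y=np.array([np.sin(p),-np.cos(p),0])
    R=np.stack([np.cross(y,z),y,z],1)
    return np.array(grip)-.054*z,R
def inc(p1,R1):
    s=bot.read_state();R0=Ro.from_rotvec(s["ee_rot"]).as_matrix()
    print("q",s["qpos"].round(2),"pos",s["tool_pos"].round(4),"F",s["ft_force"].round(1))
    print("shift",(R0.T@(p1-s["tool_pos"])).round(4),"turn",Ro.from_matrix(R0.T@R1).as_rotvec().round(3))
E
python3 - <<'E'
from h import *
inc(*pose([.52,.153,.20],50,3)); inc(*pose([.40,.02,.25],25,3))
E
```

```text
q [-0.83 -0.02 -0.44  1.15  0.    2.23] pos [ 0.2843 -0.3109  0.3029] F [ 0.5 -0.8 -0.7]
shift [ 0.2313 -0.4442  0.0695] turn [-0.016  0.875  0.025]
q [-0.83 -0.02 -0.44  1.15  0.    2.23] pos [ 0.2843 -0.3109  0.3029] F [ 0.5 -0.8 -0.7]
shift [ 0.1193 -0.3211  0.005 ] turn [-0.01   0.439  0.027]
```

Request:
send_rows(increments=[[0.02, -0.03, 0, 0, 0, -0.15, 0.05], [0.04, -0.06, 0, 0, 0, -0.3, 0.05], [0.06, -0.1, 0, 0, 0, -0.45, 0.05], [0.08, -0.14, 0, 0, 0, -0.6, 0.05], [0.1, -0.18, 0, 0, 0, -0.75, 0.05], [0.12, -0.22, 0, 0, 0, -0.9, 0.05], [0.13, -0.25, 0, 0, 0, -1.05, 0.05], [0.13, -0.28, 0, 0, 0, -1.2, 0.05]])

```text
clock: 1.7
tool_pos: [0.3962, -0.0253, 0.3038]
ee_rot: [2.514, 1.884, 0.001]
ft_force: [0.9, -0.1, -0.8]
grip_width: 0.585
gripper_force: 0.0
```

```bash
sed -i 's/y=np.array(\[np.sin(p),-np.cos(p),0\])/y=np.array([-np.sin(p),np.cos(p),0])/' h.py
python3 - <<'E'
from h import *
inc(*pose([.50,.12,.22],25,3))
inc(*pose([.52,.153,.20],50,3))
E
```

```text
q [-0.06 -0.07 -0.49  1.15  0.    1.79] pos [ 0.3962 -0.0253  0.3038] F [ 0.9 -0.1 -0.8]
shift [0.161  0.0373 0.035 ] turn [-0.415 -0.294 -1.873]
q [-0.06 -0.07 -0.49  1.15  0.    1.79] pos [ 0.3962 -0.0253  0.3038] F [ 0.9 -0.1 -0.8]
shift [0.1922 0.0297 0.0692] turn [-0.824 -0.585 -1.769]
```

Request:
send_rows(increments=[[0.01, 0, 0, 0, 0, -0.15, 0.05], [0.02, 0.01, 0, 0, 0, -0.3, 0.05], [0.03, 0.01, 0, 0, 0, -0.45, 0.05], [0.05, 0.02, 0, 0, 0, -0.6, 0.05], [0.06, 0.02, 0, 0, 0, -0.75, 0.05], [0.08, 0.03, 0, 0, 0, -0.9, 0.05], [0.1, 0.03, 0, 0, 0, -1.05, 0.05], [0.11, 0.03, 0, 0, 0, -1.2, 0.05]])

```text
clock: 2.5
tool_pos: [0.4562, 0.0709, 0.3036]
ee_rot: [-1.012, -2.974, -0.0]
ft_force: [-0.5, -0.4, -0.0]
grip_width: 0.586
gripper_force: 0.0
```

Run:
```python
from h import *
inc(*pose([.52,.153,.16],50,3))
```

```text
q [ 0.15  0.05 -0.36  1.15  0.    0.81] pos [0.4562 0.0709 0.3036] F [-0.5 -0.4 -0. ]
shift [0.0309 0.077  0.1089] turn [-0.309 -0.835 -0.662]
```

Request:
send_rows(increments=[[0.004, 0.01, 0.014, -0.039, -0.104, -0.083, 0.05], [0.008, 0.019, 0.027, -0.077, -0.209, -0.166, 0.05], [0.012, 0.029, 0.041, -0.116, -0.313, -0.248, 0.05], [0.015, 0.038, 0.054, -0.154, -0.418, -0.331, 0.05], [0.019, 0.048, 0.068, -0.193, -0.522, -0.414, 0.05], [0.023, 0.058, 0.082, -0.232, -0.626, -0.497, 0.05], [0.027, 0.067, 0.095, -0.27, -0.731, -0.579, 0.05], [0.031, 0.077, 0.109, -0.309, -0.835, -0.662, 0.05]])

```text
clock: 3.3
tool_pos: [0.5125, 0.173, 0.2289]
ee_rot: [-0.038, 2.317, -0.0]
ft_force: [1.4, 0.1, -0.7]
grip_width: 0.586
gripper_force: 0.0
```

Run:
```python
from h import *
inc(*pose([.53,.153,.082],50,3))
inc(*pose([.613,.154,.082],50,3))
```

```text
q [ 0.48 -0.11 -1.02 -0.11 -0.34  0.31] pos [0.5125 0.173  0.2289] F [ 1.4  0.1 -0.7]
shift [ 0.0991 -0.0201  0.0584] turn [-0.027 -0.048 -0.007]
q [ 0.48 -0.11 -1.02 -0.11 -0.34  0.31] pos [0.5125 0.173  0.2289] F [ 1.4  0.1 -0.7]
shift [ 0.0428 -0.0214  0.1194] turn [-0.027 -0.048 -0.007]
```

```bash
cat > k.py <<'E'
from h import *
from scipy.optimize import least_squares
def rot(a,ax): return Ro.from_euler(ax,a).as_matrix()
def fk(q,P):
    h,L1,L2,a,W,b,dy=P  # wrist: q4 pitch point -> q5 -> tcp
    p=np.array([0,dy,h]);R=rot(q[0],'z')@rot(q[1],'y'); p=R@np.array([a,0,L1])+np.array([0,0,h])
    R=R@rot(-q[2],'y'); p=p+R@np.array([L2,dy,0])
    R=R@rot(q[3],'y'); p=p+R@np.array([b,0,0])
    R=R@rot(q[4],'z'); p=p+R@np.array([W,0,0])
    R=R@rot(-q[5],'x')   # about tool axis
    z=R[:,0]; return p,R
S0=[(-1.192,.31424,-.04804,1.21021,0,1.5708)]
E
python3 - <<'E'
from k import *
s=bot.read_state();q=s["qpos"];print(q.round(4).tolist(),s["tool_pos"])
R=Ro.from_rotvec(s["ee_rot"]).as_matrix();print("toolz",R[:,2].round(3),"tooly",R[:,1].round(3))
P0=[.3,.45,.4,0,.2,.05,0]
for sg in(1,-1):
    qq=q.copy();qq[4]*=sg;print(sg,"z",fk(qq,P0)[1][:,0].round(3))
data=[(q,s["tool_pos"]),([-1.192,.31424,-.04804,1.21021,0,1.57],[.22171,-.55706,.30304]),([-.83,-.02,-.44,1.15,0,2.23],[.2843,-.3109,.3029]),([-.06,-.07,-.49,1.15,0,1.79],[.3962,-.0253,.3038]),([.15,.05,-.36,1.15,0,.81],[.4562,.0709,.3036])]
f=lambda P:np.concatenate([fk(np.array(a),P)[0]-np.array(b) for a,b in data]+[.02*(np.array(P)-P0)])
r=least_squares(f,P0);print(r.x.round(3),(f(r.x)[:15]*1000).round(1))
E
```

```text
[0.4844, -0.1104, -1.022, -0.1085, -0.3375, 0.3138] [0.51248202 0.17299489 0.22890631]
toolz [ 0.734  0.012 -0.679] tooly [-0.028  1.    -0.012]
1 z [ 0.734  0.012 -0.679]
-1 z [ 0.426  0.598 -0.679]
[ 0.455  0.502  0.504 -0.028  0.254  0.199 -0.   ] [-3.6 -0.5  7.8 -0.3  0.1  6.1  0.9 -1.3 -5.3  0.9  1.2 -8.7  3.2 -1.7
  0.1]
```

```bash
cat >> k.py <<'E'
PP=[.455,.502,.504,-.028,.254,.199,0]
lo=np.array([-2.67,-.69,-1.03,-2.08,-1.42,-3.14]);hi=np.array([2.67,1.73,1.25,2.16,1.45,3.14])
def ik(grip,t,psi,P=PP):
    p1,R1=pose(grip,t,psi)
    def f(q):
        p,R=fk(q,P); return np.concatenate([(p-p1),.3*(R[:,0]-R1[:,2])])
    r=least_squares(f,[.3,.1,-.7,.3,-.3,.3],bounds=(lo,hi)); return r.x,np.linalg.norm(f(r.x)[:3])*1000
if __name__=="__main__":
    for t in(50,40,35):
        for g,ps in(([.613,.154,.082],3),([.56,.154,.1],3),([.56,.03,.1],0),([.613,-.12,.09],-5),([.613,-.12,.25],-5),([.56,.0,.25],0),([.608,.3,.11],5),([.56,.3,.12],5),([.54,.1,.12],0),([.58,-.36,.12],-5),([.58,-.36,.3],-5),([.58,-.1,.3],-5),([.6,0,.3],0),([.55,.0,.2],0)):
            q,e=ik(g,t,ps); print(t,g,ps,q[:5].round(2),"err %.0f mm"%e)
E
python3 k.py
```

```text
50 [0.613, 0.154, 0.082] 3 [ 0.36  0.48 -1.   -0.76 -0.23] err 0 mm
50 [0.56, 0.154, 0.1] 3 [ 0.42  0.32 -1.03 -0.55 -0.3 ] err 16 mm
50 [0.56, 0.03, 0.1] 0 [ 0.1   0.24 -1.03 -0.45 -0.08] err 31 mm
50 [0.613, -0.12, 0.09] -5 [-0.26  0.45 -1.03 -0.78  0.13] err 0 mm
50 [0.613, -0.12, 0.25] -5 [-0.26 -0.15 -0.97 -0.12  0.13] err 0 mm
50 [0.56, 0.0, 0.25] 0 [ 0.   -0.34 -1.03  0.06 -0.  ] err 10 mm
50 [0.608, 0.3, 0.11] 5 [ 0.64  0.4  -0.86 -0.48 -0.42] err 0 mm
50 [0.56, 0.3, 0.12] 5 [ 0.71  0.32 -0.93 -0.45 -0.46] err 0 mm
50 [0.54, 0.1, 0.12] 0 [ 0.34  0.14 -1.03 -0.32 -0.28] err 28 mm
50 [0.58, -0.36, 0.12] -5 [-0.78  0.38 -0.81 -0.36  0.51] err 0 mm
50 [0.58, -0.36, 0.3] -5 [-0.78 -0.04 -0.7   0.16  0.51] err 0 mm
50 [0.58, -0.1, 0.3] -5 [-0.23 -0.39 -0.98  0.11  0.11] err 0 mm
50 [0.6, 0, 0.3] 0 [ 0.   -0.35 -0.97  0.08 -0.  ] err 0 mm
50 [0.55, 0.0, 0.2] 0 [ 0.   -0.2  -1.03 -0.02 -0.  ] err 21 mm
40 [0.613, 0.154, 0.082] 3 [ 0.33  0.31 -0.88 -0.3  -0.18] err 0 mm
40 [0.56, 0.154, 0.1] 3 [ 0.38  0.18 -0.98 -0.26 -0.21] err 0 mm
40 [0.56, 0.03, 0.1] 0 [ 0.08  0.15 -1.03 -0.3  -0.
[... 937 characters left out ...]
.12, 0.09] -5 [-0.23  0.25 -0.83 -0.11  0.08] err 0 mm
35 [0.613, -0.12, 0.25] -5 [-0.23 -0.1  -0.7   0.36  0.08] err 0 mm
35 [0.56, 0.0, 0.25] 0 [-0.   -0.26 -0.82  0.4   0.  ] err 0 mm
35 [0.608, 0.3, 0.11] 5 [ 0.58  0.3  -0.65  0.06 -0.28] err 0 mm
35 [0.56, 0.3, 0.12] 5 [ 0.64  0.22 -0.73  0.09 -0.3 ] err 0 mm
35 [0.54, 0.1, 0.12] 0 [ 0.27  0.03 -0.96 -0.01 -0.15] err 0 mm
35 [0.58, -0.36, 0.12] -5 [-0.71  0.3  -0.61  0.14  0.34] err 0 mm
35 [0.58, -0.36, 0.3] -5 [-0.71  0.03 -0.45  0.57  0.34] err 0 mm
35 [0.58, -0.1, 0.3] -5 [-0.21 -0.26 -0.7   0.52  0.07] err 0 mm
35 [0.6, 0, 0.3] 0 [ 0.   -0.23 -0.69  0.5  -0.  ] err 0 mm
35 [0.55, 0.0, 0.2] 0 [ 0.   -0.19 -0.9   0.25 -0.  ] err 0 mm
```

Run:
```python
from h import *
inc(*pose([.56,.154,.11],40,3))
```

```text
q [ 0.48 -0.11 -1.02 -0.11 -0.34  0.31] pos [0.5125 0.173  0.2289] F [ 1.4  0.1 -0.7]
shift [ 0.0488 -0.0202  0.0618] turn [-0.026  0.126 -0.009]
```

Request:
send_rows(increments=[[0.005, -0.002, 0.006, -0.003, 0.03, 0, 0.05], [0.01, -0.005, 0.012, -0.006, 0.06, 0, 0.05], [0.02, -0.01, 0.025, -0.012, 0.09, 0, 0.05], [0.03, -0.015, 0.04, -0.02, 0.12, 0, 0.05], [0.04, -0.02, 0.05, -0.026, 0.126, -0.009, 0.05], [0.049, -0.02, 0.062, -0.026, 0.126, -0.009, 0.05], [0.049, -0.02, 0.062, -0.026, 0.126, -0.009, 0.05], [0.049, -0.02, 0.062, -0.026, 0.126, -0.009, 0.05]])

```text
clock: 4.1
tool_pos: [0.5211, 0.1495, 0.1466]
ee_rot: [-0.06, 2.455, 0.02]
ft_force: [0.1, -0.2, -0.2]
grip_width: 0.589
gripper_force: 0.0
```

Run:
```python
from h import *
p,R=pose([.56,.154,.11],40,3);print(p)
inc(*pose([.613,.154,.080],40,3))
inc(*pose([.57,.154,.082],40,3))
```

```text
[0.52533704 0.15218339 0.1513664 ]
q [ 0.38  0.05 -1.02 -0.17 -0.21  0.26] pos [0.5211 0.1495 0.1466] F [ 0.1 -0.2 -0.2]
shift [-0.0284 -0.0001  0.0558] turn [-0.003 -0.012 -0.003]
q [ 0.38  0.05 -1.02 -0.17 -0.21  0.26] pos [0.5211 0.1495 0.1466] F [ 0.1 -0.2 -0.2]
shift [0.0036 0.002  0.027 ] turn [-0.003 -0.012 -0.003]
```

Request:
send_rows(increments=[[0.002, 0.001, 0.01, 0, -0.006, 0, 0.05], [0.003, 0.001, 0.02, 0, -0.012, 0, 0.05], [0.003, 0.001, 0.027, 0, -0.012, 0, 0.05], [-0.005, 0, 0.034, 0, -0.012, 0, 0.05], [-0.013, 0, 0.041, 0, -0.012, 0, 0.05], [-0.021, 0, 0.049, 0, -0.012, 0, 0.05], [-0.028, 0, 0.056, 0, -0.012, 0, 0.05], [-0.028, 0, 0.056, 0, -0.012, 0, 0.05]])

```text
clock: 4.9
tool_pos: [0.5809, 0.1536, 0.1227]
ee_rot: [-0.06, 2.438, 0.022]
ft_force: [0.2, 0.2, -0.9]
grip_width: 0.586
gripper_force: 0.0
```

Run:
```python
from h import *
inc(*pose([.613,.154,.080],40,3))
p,d=bot.read_camera("side");q,e=bot.read_camera("top")
a=cv2.resize(p[170:300,205:345],(560,520),interpolation=cv2.INTER_CUBIC)
b=cv2.resize(q[150:215,215:275],(240,260),interpolation=cv2.INTER_CUBIC); c=np.zeros((520,240,3),np.uint8);c[:260]=b
cv2.imwrite("pics/s1.png",np.hstack([a,c]))
```

```text
q [ 0.34  0.2  -0.95 -0.26 -0.18  0.22] pos [0.5809 0.1536 0.1227] F [ 0.2  0.2 -0.9]
shift [ 0.0029 -0.0013 -0.0007] turn [-0.002  0.005 -0.003]
```

View pics/s1.png

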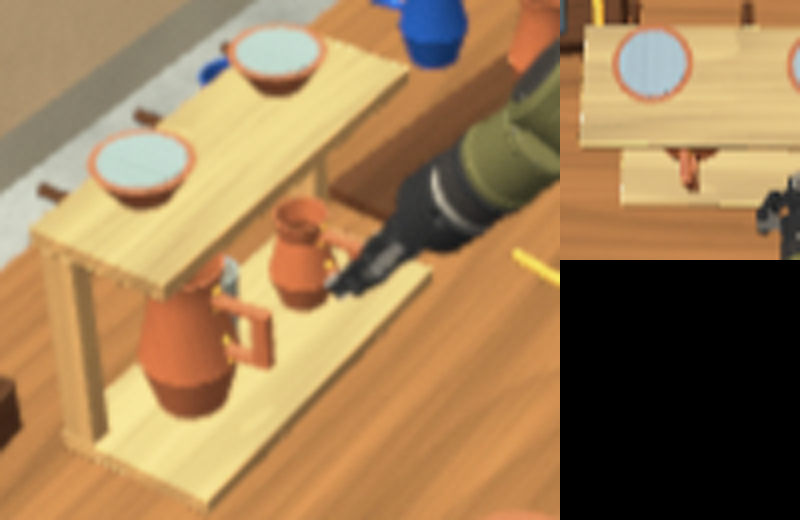

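The left finger is at crop (365,270), alongside the small jug's grip, with the jug still upright. Closing now.

Request:
send_rows(increments=[[0.002, 0, 0, 0, 0, 0, 0.04], [0.002, 0, 0, 0, 0, 0, 0.03], [0.002, 0, 0, 0, 0, 0, 0.025], [0.002, 0, 0, 0, 0, 0, 0.02], [0.002, 0, 0, 0, 0, 0, 0.015], [0.002, 0, 0, 0, 0, 0, 0.008], [0.002, 0, 0, 0, 0, 0, 0.002], [0.002, 0, 0, 0, 0, 0, 0.0]], newtons=90)

```text
clock: 5.8
tool_pos: [0.5774, 0.1532, 0.1208]
ee_rot: [-0.061, 2.44, 0.022]
ft_force: [-2.0, -0.8, 3.0]
grip_width: 0.122
gripper_force: 88.0
```

Run:
```python
from h import *
s=bot.read_state();print(s["grip_width"],s["gripper_force"])
p,R=s["tool_pos"],Ro.from_rotvec(s["ee_rot"]).as_matrix()
inc(p+[0,0,.02],R);inc(p+[-.04,0,.03],R)
inc(p+[-.03,-.16,.03],R)
```

```text
0.12237072675218842 88.01168579271578
q [ 0.34  0.2  -0.95 -0.27 -0.19  0.22] pos [0.5774 0.1532 0.1208] F [-2.  -0.8  3. ]
shift [-0.0129 -0.     -0.0153] turn [0. 0. 0.]
q [ 0.34  0.2  -0.95 -0.27 -0.19  0.22] pos [0.5774 0.1532 0.1208] F [-2.  -0.8  3. ]
shift [ 0.0112  0.002  -0.0487] turn [0. 0. 0.]
q [ 0.34  0.2  -0.95 -0.27 -0.19  0.22] pos [0.5774 0.1532 0.1208] F [-2.  -0.8  3. ]
shift [ 0.0096 -0.1583 -0.0473] turn [0. 0. 0.]
```

Request:
send_rows(increments=[[-0.003, 0, -0.004, 0, 0, 0, 0.0], [-0.006, 0, -0.008, 0, 0, 0, 0.0], [-0.01, 0, -0.012, 0, 0, 0, 0.0], [-0.013, 0, -0.015, 0, 0, 0, 0.0], [-0.007, 0, -0.023, 0, 0, 0, 0.0], [0, 0.001, -0.033, 0, 0, 0, 0.0], [0.007, 0.002, -0.043, 0, 0, 0, 0.0], [0.011, 0.002, -0.049, 0, 0, 0, 0.0]])

```text
clock: 6.6
tool_pos: [0.5352, 0.1531, 0.1506]
ee_rot: [-0.062, 2.441, 0.021]
ft_force: [-1.1, 0.8, -1.5]
grip_width: 0.125
gripper_force: 87.8
```

Run:
```python
from h import *
s=bot.read_state();print(s["grip_width"],s["gripper_force"],s["ft_torque"].round(2))
p,R=s["tool_pos"],Ro.from_rotvec(s["ee_rot"]).as_matrix()
inc(p+[0.02,-.20,.01],R)
q,d=bot.read_camera("side")
cv2.imwrite("pics/s2.png",cv2.resize(q[170:300,225:365],(560,520),interpolation=cv2.INTER_CUBIC))
```

```text
0.12494288801791491 87.8094863120127 [-0.06  1.07  0.03]
q [ 0.37  0.07 -1.   -0.18 -0.21  0.25] pos [0.5352 0.1531 0.1506] F [-1.1  0.8 -1.5]
shift [-0.0139 -0.2008 -0.0012] turn [0. 0. 0.]
```

View pics/s2.png

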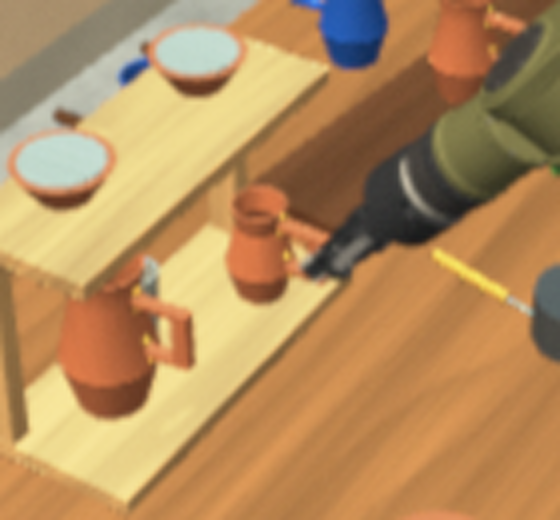

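The small jug is in the gripper, upright at crop (262,245), lifted and clear of the plank. I'll slide it right under the rail, past the rack's end, then lift.

Request:
send_rows(increments=[[-0.001, -0.015, 0, 0, 0, 0, 0.0], [-0.003, -0.045, 0, 0, 0, 0, 0.0], [-0.006, -0.08, 0, 0, 0, 0, 0.0], [-0.009, -0.115, 0, 0, 0, 0, 0.0], [-0.011, -0.15, 0, 0, 0, 0, 0.0], [-0.013, -0.18, -0.001, 0, 0, 0, 0.0], [-0.014, -0.195, -0.001, 0, 0, 0, 0.0], [-0.014, -0.2, -0.001, 0, 0, 0, 0.0]])

```text
clock: 7.45
tool_pos: [0.5574, -0.0478, 0.1612]
ee_rot: [-0.058, 2.439, 0.02]
ft_force: [-0.4, 0.3, -2.3]
grip_width: 0.122
gripper_force: 88.3
```

Run:
```python
from h import *
s=bot.read_state();print(s["grip_width"],s["gripper_force"],s["ft_torque"].round(2))
# jug axis / small target
b=np.array([.6645,-.229]);u=np.array([.098,.995])
t=b+.11*u;print("target",t)
q,d=bot.read_camera("side");W=cloud("side",d);h=cv2.cvtColor(q,cv2.COLOR_BGR2HSV)
m=(h[...,0]<14)&(h[...,1]>140)&(abs(W[...,0]-.655)<.06)&(abs(W[...,1]+.045)<.05)&(W[...,2]>.03)&(W[...,2]<.2)
Q=W[m];print(len(Q),np.percentile(Q,[1,50,99],axis=0).round(3))
np.save("sm.npy",Q)
from scipy.optimize import least_squares
k=np.linspace(Q[:,2].min(),Q[:,2].max(),7)
Q=Q[Q[:,0]>.625]
f=lambda p:np.hypot(Q[:,0]-p[0],Q[:,1]-p[1])-np.interp(Q[:,2],k,p[2:])
r=least_squares(f,[.655,-.045]+[.025]*7,loss="soft_l1",f_scale=.002);print(r.x.round(3))
```

```text
0.12156090487966537 88.2511603780381 [-0.02  0.98 -0.03]
target [ 0.67528 -0.11955]
374 [[ 0.6   -0.066  0.06 ]
 [ 0.647 -0.029  0.12 ]
 [ 0.679 -0.009  0.155]]
[ 0.656 -0.042  0.018  0.025  0.029  0.026  0.02   0.021  0.023]
```

```bash
cat >> h.py <<'E'
def put(xyz,dyaw,Rg):
    inc(np.array(xyz),Ro.from_euler('z',dyaw,degrees=True).as_matrix()@Ro.from_rotvec(Rg).as_matrix())
E
python3 - <<'E'
from h import *
put([.5785,-.11,.15],-9,[-.061,2.44,.022])
E
```

```text
q [-0.14  0.05 -1.   -0.17  0.12 -0.14] pos [ 0.5573 -0.0474  0.1611] F [-0.1  0.7 -0.7]
shift [-0.0067 -0.0635  0.0202] turn [0.099 0.    0.119]
```

Request:
send_rows(increments=[[-0.001, -0.005, 0.001, 0.01, 0, 0.012, 0.0], [-0.002, -0.015, 0.003, 0.025, 0, 0.03, 0.0], [-0.003, -0.028, 0.008, 0.045, 0, 0.055, 0.0], [-0.004, -0.04, 0.012, 0.065, 0, 0.08, 0.0], [-0.006, -0.052, 0.016, 0.085, 0, 0.1, 0.0], [-0.007, -0.06, 0.019, 0.095, 0, 0.115, 0.0], [-0.007, -0.0635, 0.02, 0.099, 0, 0.119, 0.0], [-0.007, -0.0635, 0.02, 0.099, 0, 0.119, 0.0]])

```text
clock: 8.3
tool_pos: [0.5786, -0.109, 0.1498]
ee_rot: [0.129, 2.438, -0.046]
ft_force: [0.3, -0.0, -1.8]
grip_width: 0.121
gripper_force: 88.1
```

Run:
```python
from h import *
put([.5785,-.11,.122],-9,[-.061,2.44,.022])
q,d=bot.read_camera("side");W=cloud("side",d);h=cv2.cvtColor(q,cv2.COLOR_BGR2HSV)
m=(h[...,0]<14)&(h[...,1]>150)&(h[...,2]>130)&(abs(W[...,0]-.655)<.07)&(abs(W[...,1]+.12)<.05)&(W[...,2]>.03)&(W[...,2]<.2)
Q=W[m];Q=Q[Q[:,0]>.64];print(len(Q),np.percentile(Q,[1,50,99],axis=0).round(3))
from scipy.optimize import least_squares
k=np.linspace(Q[:,2].min(),Q[:,2].max(),7)
f=lambda p:np.hypot(Q[:,0]-p[0],Q[:,1]-p[1])-np.interp(Q[:,2],k,p[2:])
r=least_squares(f,[.675,-.12]+[.025]*7,loss="soft_l1",f_scale=.002);print(r.x.round(3),k.round(3))
# tilt: fit lower and upper axis
for lo,hi in((.0,.085),(.085,.2)):
    S=Q[(Q[:,2]>=lo)&(Q[:,2]<hi)]
    g=lambda p:np.hypot(S[:,0]-p[0],S[:,1]-p[1])-np.interp(S[:,2],k,r.x[2:])
    print(least_squares(g,r.x[:2],loss="soft_l1",f_scale=.002).x.round(4))
```

```text
q [-0.22  0.12 -0.96 -0.2   0.07 -0.09] pos [ 0.5786 -0.109   0.1498] F [ 0.3 -0.  -1.8]
shift [ 0.0179 -0.0011  0.0212] turn [ 0.002 -0.001  0.   ]
265 [[ 0.644 -0.142  0.055]
 [ 0.671 -0.102  0.107]
 [ 0.699 -0.086  0.142]]
[ 0.676 -0.118  0.022  0.027  0.029  0.024  0.02   0.023  0.021] [0.053 0.069 0.084 0.1   0.115 0.13  0.146]
[ 0.6773 -0.118 ]
[ 0.6763 -0.1183]
```

Request:
send_rows(increments=[[0.003, 0, 0.004, 0, 0, 0, 0.0], [0.007, -0.001, 0.008, 0, 0, 0, 0.0], [0.011, -0.001, 0.012, 0, 0, 0, 0.0], [0.014, -0.001, 0.016, 0, 0, 0, 0.0], [0.016, -0.001, 0.019, 0, 0, 0, 0.0], [0.018, -0.001, 0.021, 0, 0, 0, 0.0], [0.0185, -0.001, 0.0217, 0, 0, 0, 0.0], [0.0185, -0.001, 0.0217, 0, 0, 0, 0.0]])

```text
clock: 9.15
tool_pos: [0.5784, -0.1094, 0.1214]
ee_rot: [0.128, 2.438, -0.046]
ft_force: [1.4, 0.7, -2.3]
grip_width: 0.125
gripper_force: 88.2
```

Run:
```python
from h import *
s=bot.read_state();print(s["ft_force"],s["ft_torque"].round(2))
put([.5785,-.11,.122],-9,[-.061,2.44,.022])
```

```text
[ 1.40940823  0.71845668 -2.27968126] [ 0.1   0.98 -0.05]
q [-0.22  0.18 -0.98 -0.29  0.07 -0.09] pos [ 0.5784 -0.1094  0.1214] F [ 1.4  0.7 -2.3]
shift [-0.0005 -0.0006 -0.0003] turn [ 0.002 -0.     0.001]
```

Request:
send_rows(increments=[[0.0004, 0, 0.0004, 0, 0, 0, 0.0], [0.0007, 0, 0.0008, 0, 0, 0, 0.0], [0.001, 0, 0.0011, 0, 0, 0, 0.0], [0.0013, 0, 0.0015, 0, 0, 0, 0.0], [0.0013, 0, 0.0015, 0, 0, 0, 0.0], [0.0013, 0, 0.0015, 0, 0, 0, 0.0], [0.0013, 0, 0.0015, 0, 0, 0, 0.0], [0.0013, 0, 0.0015, 0, 0, 0, 0.0]])

```text
clock: 9.95
tool_pos: [0.5792, -0.1096, 0.1207]
ee_rot: [0.128, 2.436, -0.046]
ft_force: [-2.9, 0.4, 5.6]
grip_width: 0.12
gripper_force: 89.5
```

Request:
send_rows(increments=[[0, 0, 0, 0, 0, 0, 0.014], [0, 0, 0, 0, 0, 0, 0.02], [0, 0, 0, 0, 0, 0, 0.03], [0, 0, 0, 0, 0, 0, 0.036], [0, 0, -0.01, 0, 0, 0, 0.036], [0, 0, -0.03, 0, 0, 0, 0.036], [0, 0, -0.06, 0, 0, 0, 0.036], [0, 0, -0.09, 0, 0, 0, 0.036]])

```text
clock: 10.75
tool_pos: [0.5195, -0.1032, 0.1889]
ee_rot: [0.128, 2.439, -0.046]
ft_force: [-4.0, 0.5, -4.2]
grip_width: 0.42
gripper_force: 0.0
```

Run:
```python
from h import *
Rr=bot.read_state()["ee_rot"]
inc(*pose([.56,.28,.20],40,5))
q,d=bot.read_camera("side");W=cloud("side",d);h=cv2.cvtColor(q,cv2.COLOR_BGR2HSV)
m=(h[...,0]<14)&(h[...,1]>150)&(h[...,2]>130)&(abs(W[...,0]-.655)<.07)&(abs(W[...,1]+.12)<.05)&(W[...,2]>.024)&(W[...,2]<.2)
Q=W[m];print(Q.min(0),Q.max(0));Q=Q[Q[:,0]>.64]
from scipy.optimize import least_squares
k=np.linspace(Q[:,2].min(),Q[:,2].max(),7)
f=lambda p:np.hypot(Q[:,0]-p[0],Q[:,1]-p[1])-np.interp(Q[:,2],k,p[2:])
print(least_squares(f,[.675,-.12]+[.025]*7,loss="soft_l1",f_scale=.002).x.round(3))
q2,_=bot.read_camera("top")
cv2.imwrite("pics/s3.png",np.hstack([cv2.resize(q[130:280,225:425],(480,360)),cv2.resize(q2[140:260,215:315],(300,360))]))
```

```text
q [-0.24 -0.07 -1.03 -0.08  0.09 -0.1 ] pos [ 0.5195 -0.1032  0.1889] F [-4.   0.5 -4.2]
shift [-0.0076  0.3788 -0.0617] turn [-0.123  0.002 -0.148]
[ 0.60933669 -0.14437975  0.02525971] [ 0.7040514  -0.08793861  0.11542898]
[ 0.677 -0.119  0.023  0.026  0.028  0.025  0.021  0.022  0.021]
```

View pics/s3.png

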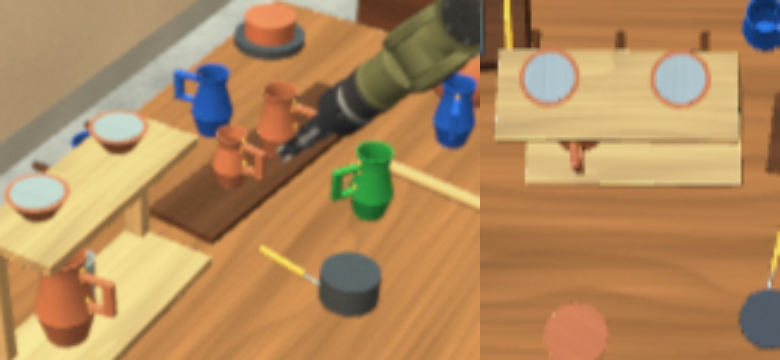

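The small jug stands upright on the board at crop (232,160), well clear of the medium one. Next is the large jug, left end at crop (65,295).

Request:
send_rows(increments=[[0, 0.01, -0.03, -0.01, 0, -0.01, 0.05], [0, 0.04, -0.06, -0.02, 0, -0.03, 0.05], [-0.01, 0.09, -0.062, -0.04, 0, -0.05, 0.05], [-0.01, 0.14, -0.062, -0.06, 0, -0.07, 0.05], [-0.01, 0.19, -0.062, -0.08, 0, -0.09, 0.05], [-0.01, 0.24, -0.062, -0.1, 0, -0.11, 0.05], [-0.008, 0.29, -0.062, -0.12, 0, -0.14, 0.05], [-0.008, 0.34, -0.062, -0.123, 0.002, -0.148, 0.05]])

```text
clock: 11.65
tool_pos: [0.5217, 0.2391, 0.2405]
ee_rot: [-0.109, 2.441, 0.038]
ft_force: [-0.1, -1.0, 0.3]
grip_width: 0.585
gripper_force: 0.0
```

Run:
```python
from h import *
inc(*pose([.56,.299,.115],40,5))
```

```text
q [ 0.56 -0.04 -0.83  0.14 -0.3   0.37] pos [0.5217 0.2391 0.2405] F [-0.1 -1.   0.3]
shift [0.0474 0.0564 0.07  ] turn [0.    0.    0.002]
```

Request:
send_rows(increments=[[0.005, 0.005, 0.008, 0, 0, 0, 0.05], [0.012, 0.015, 0.02, 0, 0, 0, 0.05], [0.022, 0.027, 0.034, 0, 0, 0, 0.05], [0.032, 0.04, 0.05, 0, 0, 0, 0.05], [0.042, 0.05, 0.062, 0, 0, 0, 0.05], [0.047, 0.056, 0.07, 0, 0, 0, 0.05], [0.047, 0.056, 0.07, 0, 0, 0, 0.05], [0.047, 0.056, 0.07, 0, 0, 0, 0.05]])

```text
clock: 12.45
tool_pos: [0.5267, 0.2934, 0.1573]
ee_rot: [-0.107, 2.441, 0.037]
ft_force: [0.4, 0.4, 0.5]
grip_width: 0.586
gripper_force: 0.0
```

Run:
```python
from h import *
inc(*pose([.606,.3015,.112],40,5))
```

```text
q [ 0.66  0.16 -0.86 -0.06 -0.36  0.46] pos [0.5267 0.2934 0.1573] F [0.4 0.4 0.5]
shift [-0.032   0.0012  0.0319] turn [-0.001  0.001  0.   ]
```

Request:
send_rows(increments=[[-0.004, 0, 0.004, 0, 0, 0, 0.05], [-0.01, 0, 0.01, 0, 0, 0, 0.05], [-0.016, 0.001, 0.016, 0, 0, 0, 0.05], [-0.022, 0.001, 0.022, 0, 0, 0, 0.05], [-0.027, 0.001, 0.027, 0, 0, 0, 0.05], [-0.032, 0.001, 0.032, 0, 0, 0, 0.05], [-0.032, 0.001, 0.032, 0, 0, 0, 0.05], [-0.032, 0.001, 0.032, 0, 0, 0, 0.05]])

```text
clock: 13.25
tool_pos: [0.5714, 0.2986, 0.1531]
ee_rot: [-0.107, 2.441, 0.038]
ft_force: [-0.5, -0.0, 0.2]
grip_width: 0.586
gripper_force: 0.0
```

Run:
```python
from h import *
inc(*pose([.606,.3015,.112],40,5))
q,d=bot.read_camera("side")
cv2.imwrite("pics/s4.png",cv2.resize(q[190:300,205:335],(520,440),interpolation=cv2.INTER_CUBIC))
```

```text
q [ 0.61  0.23 -0.78 -0.07 -0.33  0.42] pos [0.5714 0.2986 0.1531] F [-0.5 -0.   0.2]
shift [-0.0002 -0.0001 -0.0002] turn [-0.001  0.     0.   ]
```

View pics/s4.png

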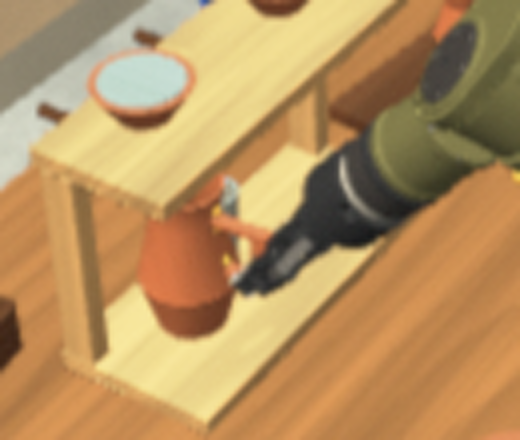

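The near finger at crop (275,270) covers the large jug's grip, and the jug is undisturbed at (190,265). Closing.

Request:
send_rows(increments=[[0, 0, 0, 0, 0, 0, 0.04], [0, 0, 0, 0, 0, 0, 0.03], [0, 0, 0, 0, 0, 0, 0.025], [0, 0, 0, 0, 0, 0, 0.02], [0, 0, 0, 0, 0, 0, 0.015], [0, 0, 0, 0, 0, 0, 0.008], [0, 0, 0, 0, 0, 0, 0.002], [0, 0, 0, 0, 0, 0, 0.0]], newtons=110)

```text
clock: 14.1
tool_pos: [0.5714, 0.2988, 0.1536]
ee_rot: [-0.107, 2.44, 0.038]
ft_force: [-3.6, -1.1, 4.4]
grip_width: 0.115
gripper_force: 107.4
```

Run:
```python
from h import *
s=bot.read_state();print(s["ee_rot"])
p,R=s["tool_pos"],Ro.from_rotvec(s["ee_rot"]).as_matrix()
inc(p+[0,0,.012],R);inc(p+[-.045,0,.02],R)
```

```text
[-0.10693621  2.4403791   0.03839722]
q [ 0.61  0.23 -0.78 -0.07 -0.33  0.42] pos [0.5714 0.2988 0.1536] F [-3.6 -1.1  4.4]
shift [-0.0077 -0.     -0.0092] turn [0. 0. 0.]
q [ 0.61  0.23 -0.78 -0.07 -0.33  0.42] pos [0.5714 0.2988 0.1536] F [-3.6 -1.1  4.4]
shift [ 0.0214  0.0039 -0.0442] turn [0. 0. 0.]
```

Request:
send_rows(increments=[[-0.002, 0, -0.003, 0, 0, 0, 0.0], [-0.005, 0, -0.006, 0, 0, 0, 0.0], [-0.008, 0, -0.009, 0, 0, 0, 0.0], [-0.004, 0, -0.014, 0, 0, 0, 0.0], [0.002, 0.001, -0.022, 0, 0, 0, 0.0], [0.01, 0.002, -0.03, 0, 0, 0, 0.0], [0.017, 0.003, -0.038, 0, 0, 0, 0.0], [0.021, 0.004, -0.044, 0, 0, 0, 0.0]])

```text
clock: 14.9
tool_pos: [0.5251, 0.2987, 0.1732]
ee_rot: [-0.108, 2.442, 0.038]
ft_force: [0.1, -0.3, -3.9]
grip_width: 0.118
gripper_force: 107.4
```

```bash
cat > fit.py <<'E'
from h import *
from scipy.optimize import least_squares
def jug(c,R,ztop,zlo=.03):
    q,d=bot.read_camera("side");W=cloud("side",d);h=cv2.cvtColor(q,cv2.COLOR_BGR2HSV)
    m=(h[...,0]<14)&(h[...,1]>150)&(h[...,2]>110)&(np.hypot(W[...,0]-c[0],W[...,1]-c[1])<R+.008)&(W[...,2]>zlo)&(W[...,2]<ztop)
    Q=W[m];k=np.linspace(Q[:,2].min(),Q[:,2].max(),7)
    f=lambda p:np.hypot(Q[:,0]-p[0],Q[:,1]-p[1])-np.interp(Q[:,2],k,p[2:])
    r=least_squares(f,[*c]+[.75*R]*7,loss="soft_l1",f_scale=.002).x;print(len(Q),"z",k[[0,-1]].round(3),"axis",r[:2].round(4),r[2:].round(3))
    mid=np.median(Q[:,2])
    for S in(Q[Q[:,2]<mid],Q[Q[:,2]>=mid]):
        g=lambda p:np.hypot(S[:,0]-p[0],S[:,1]-p[1])-np.interp(S[:,2],k,r[2:])
        print("  half",S[:,2].mean().round(3),least_squares(g,r[:2],loss="soft_l1",f_scale=.002).x.round(4))
    return q
E
python3 - <<'E'
from fit import *
s=bot.read_state();print(s["gripper_force"],s["grip_width"],s["ft_torque"].round(2))
p,R=s["tool_pos"],Ro.from_rotvec(s["ee_rot"]).as_matrix()
jug((.638,.306),.043,.20)
inc(p+[0,-.35,0],R)
E
```

```text
107.41117000579834 0.11757160959517751 [-0.07  1.43 -0.04]
780 z [0.044 0.185] axis [0.6353 0.3105] [0.03  0.037 0.041 0.035 0.03  0.028 0.034]
  half 0.098 [0.6353 0.3104]
  half 0.156 [0.6353 0.3106]
q [ 0.67  0.13 -0.83 -0.01 -0.36  0.47] pos [0.5248 0.2989 0.1735] F [-0.5  0.3 -4.2]
shift [ 0.0239 -0.3489 -0.0192] turn [0.001 0.    0.   ]
```

Request:
send_rows(increments=[[0.001, -0.01, 0, 0, 0, 0, 0.0], [0.003, -0.035, -0.002, 0, 0, 0, 0.0], [0.005, -0.07, -0.004, 0, 0, 0, 0.0], [0.007, -0.105, -0.006, 0, 0, 0, 0.0], [0.01, -0.14, -0.008, 0, 0, 0, 0.0], [0.012, -0.175, -0.01, 0, 0, 0, 0.0], [0.013, -0.193, -0.011, 0, 0, 0, 0.0], [0.014, -0.199, -0.011, 0, 0, 0, 0.0]])

```text
clock: 15.75
tool_pos: [0.5293, 0.0971, 0.1753]
ee_rot: [-0.102, 2.442, 0.035]
ft_force: [-0.7, -0.3, -3.6]
grip_width: 0.116
gripper_force: 107.8
```

Run:
```python
from h import *
s=bot.read_state();print(s["gripper_force"],s["grip_width"],s["ft_torque"].round(2))
put([.55,-.06,.176],0,[-.107,2.44,.038])
```

```text
107.77391195297241 0.11628601492987406 [-0.06  1.38  0.05]
q [ 0.23 -0.03 -1.02 -0.12 -0.09  0.11] pos [0.5293 0.0971 0.1753] F [-0.7 -0.3 -3.6]
shift [-0.006  -0.1582  0.0046] turn [-0.004 -0.002 -0.003]
```

Request:
send_rows(increments=[[-0.006, -0.01, 0.005, 0, 0, 0, 0.0], [-0.011, -0.03, 0.009, 0, 0, 0, 0.0], [-0.01, -0.06, 0.009, 0, 0, 0, 0.0], [-0.009, -0.09, 0.008, 0, 0, 0, 0.0], [-0.007, -0.12, 0.007, 0, 0, 0, 0.0], [-0.006, -0.145, 0.006, 0, 0, 0, 0.0], [-0.006, -0.156, 0.005, -0.004, -0.002, -0.003, 0.0], [-0.006, -0.158, 0.005, -0.004, -0.002, -0.003, 0.0]])

```text
clock: 16.55
tool_pos: [0.5509, -0.0585, 0.1747]
ee_rot: [-0.11, 2.442, 0.039]
ft_force: [0.2, -0.1, -3.8]
grip_width: 0.116
gripper_force: 107.9
```

Run:
```python
from h import *
s=bot.read_state();print(s["gripper_force"],s["grip_width"],s["ft_torque"].round(2))
put([.555,-.06,.32],0,[-.107,2.44,.038])
```

```text
107.88232684135437 0.11587690114976809 [-0.11  1.42 -0.02]
q [-0.19  0.01 -0.99 -0.1   0.18 -0.22] pos [ 0.5509 -0.0585  0.1747] F [ 0.2 -0.1 -3.8]
shift [-0.0964 -0.002  -0.1088] turn [ 0.002 -0.002  0.002]
```

That leaves the large jug close to the small one, so I'll move it left before lifting.

Request:
send_rows(increments=[[0, 0.008, 0, 0, 0, 0, 0.0], [-0.001, 0.018, -0.001, 0, 0, 0, 0.0], [-0.01, 0.025, -0.012, 0, 0, 0, 0.0], [-0.027, 0.025, -0.03, 0, 0, 0, 0.0], [-0.045, 0.025, -0.05, 0, 0, 0, 0.0], [-0.065, 0.025, -0.073, 0, 0, 0, 0.0], [-0.085, 0.025, -0.096, 0, 0, 0, 0.0], [-0.096, 0.025, -0.109, 0.002, -0.002, 0.002, 0.0]])

```text
clock: 17.35
tool_pos: [0.5524, -0.0298, 0.3235]
ee_rot: [-0.112, 2.435, 0.041]
ft_force: [0.4, -0.6, -3.6]
grip_width: 0.115
gripper_force: 107.8
```

Run:
```python
from fit import *
jug((.677,-.119),.031,.118,.024)
# target TCP: jug target minus rotated offset
off=Ro.from_euler('z',-12,degrees=True).as_matrix()[:2,:2]@np.array([.1102,.0117])
t=np.array([.6645,-.229])-.14*np.array([.098,.995]);print(t,off,t-off)
put([*(t-off),.32],-12,[-.107,2.44,.038])
```

```text
290 z [0.024 0.116] axis [ 0.6768 -0.1193] [0.022 0.028 0.029 0.024 0.022 0.022 0.021]
  half 0.055 [ 0.6771 -0.1194]
  half 0.097 [ 0.6765 -0.1191]
[ 0.65078 -0.3683 ] [ 0.11022443 -0.01146754] [ 0.54055557 -0.35683246]
q [-0.12 -0.21 -0.77  0.32  0.13 -0.16] pos [ 0.5535 -0.0299  0.3262] F [ 1.4 -0.7  0. ]
shift [ 0.0368 -0.3243 -0.023 ] turn [0.138 0.009 0.163]
```

Request:
send_rows(increments=[[0.001, -0.01, -0.001, 0.004, 0, 0.005, 0.0], [0.005, -0.045, -0.003, 0.02, 0.001, 0.023, 0.0], [0.01, -0.09, -0.006, 0.038, 0.002, 0.045, 0.0], [0.016, -0.14, -0.01, 0.06, 0.004, 0.07, 0.0], [0.022, -0.19, -0.013, 0.08, 0.005, 0.095, 0.0], [0.028, -0.24, -0.017, 0.102, 0.006, 0.12, 0.0], [0.033, -0.285, -0.02, 0.121, 0.008, 0.143, 0.0], [0.037, -0.324, -0.023, 0.138, 0.009, 0.163, 0.0]])

```text
clock: 18.2
tool_pos: [0.536, -0.3603, 0.3105]
ee_rot: [0.156, 2.45, -0.056]
ft_force: [0.8, 0.1, -3.4]
grip_width: 0.116
gripper_force: 108.1
```

Run:
```python
from h import *
put([.5405,-.357,.20],-12,[-.107,2.44,.038])
```

```text
q [-0.74  0.04 -0.55  0.38  0.37 -0.5 ] pos [ 0.536  -0.3603  0.3105] F [ 0.8  0.1 -3.4]
shift [0.0669 0.0038 0.088 ] turn [-0.003 -0.012 -0.004]
```

Request:
send_rows(increments=[[0.005, 0, 0.006, 0, -0.002, 0, 0.0], [0.014, 0.001, 0.018, 0, -0.004, 0, 0.0], [0.026, 0.001, 0.034, -0.001, -0.006, -0.002, 0.0], [0.038, 0.002, 0.05, -0.002, -0.008, -0.003, 0.0], [0.05, 0.003, 0.066, -0.003, -0.01, -0.004, 0.0], [0.06, 0.004, 0.08, -0.003, -0.012, -0.004, 0.0], [0.066, 0.004, 0.087, -0.003, -0.012, -0.004, 0.0], [0.067, 0.004, 0.088, -0.003, -0.012, -0.004, 0.0]])

```text
clock: 19.0
tool_pos: [0.5409, -0.3534, 0.1998]
ee_rot: [0.146, 2.44, -0.052]
ft_force: [0.2, 0.3, -4.5]
grip_width: 0.115
gripper_force: 108.3
```

Run:
```python
from fit import *
s=bot.read_state();print(s["tool_pos"])
jug((.651,-.368),.043,.22,.05)
put([.5405,-.357,.157],-12,[-.107,2.44,.038])
```

```text
[ 0.54085311 -0.35336666  0.19976539]
562 z [0.061 0.212] axis [ 0.6509 -0.3645] [0.029 0.035 0.042 0.037 0.031 0.029 0.033]
  half 0.114 [ 0.6514 -0.3646]
  half 0.183 [ 0.6504 -0.3645]
q [-0.73  0.17 -0.71  0.09  0.38 -0.49] pos [ 0.5415 -0.3541  0.2012] F [ 0.3 -0.5 -4.2]
shift [ 0.029  -0.003   0.0334] turn [0.003 0.001 0.002]
```

Request:
send_rows(increments=[[0.003, 0, 0.004, 0, 0, 0, 0.0], [0.008, -0.001, 0.009, 0, 0, 0, 0.0], [0.014, -0.002, 0.016, 0, 0, 0, 0.0], [0.02, -0.002, 0.023, 0, 0, 0, 0.0], [0.025, -0.003, 0.029, 0.002, 0, 0.001, 0.0], [0.028, -0.003, 0.032, 0.003, 0.001, 0.002, 0.0], [0.029, -0.003, 0.033, 0.003, 0.001, 0.002, 0.0], [0.029, -0.003, 0.033, 0.003, 0.001, 0.002, 0.0]])

```text
clock: 19.85
tool_pos: [0.5411, -0.3581, 0.159]
ee_rot: [0.149, 2.436, -0.058]
ft_force: [0.8, 0.7, -3.3]
grip_width: 0.117
gripper_force: 108.4
```

Request:
send_rows(increments=[[0.0005, 0, 0.0006, 0, 0, 0, 0.0], [0.001, 0, 0.0012, 0, 0, 0, 0.0], [0.0014, 0, 0.0017, 0, 0, 0, 0.0], [0.0018, 0, 0.0021, 0, 0, 0, 0.0], [0.002, 0, 0.0023, 0, 0, 0, 0.0], [0.002, 0, 0.0023, 0, 0, 0, 0.0], [0.002, 0, 0.0023, 0, 0, 0, 0.0], [0.002, 0, 0.0023, 0, 0, 0, 0.0]])

```text
clock: 20.65
tool_pos: [0.5411, -0.3581, 0.1563]
ee_rot: [0.149, 2.436, -0.058]
ft_force: [0.5, -0.2, -3.6]
grip_width: 0.112
gripper_force: 108.4
```

Request:
send_rows(increments=[[0.0005, 0, 0.0006, 0, 0, 0, 0.0], [0.001, 0, 0.0012, 0, 0, 0, 0.0], [0.0014, 0, 0.0017, 0, 0, 0, 0.0], [0.0018, 0, 0.0021, 0, 0, 0, 0.0], [0.002, 0, 0.0023, 0, 0, 0, 0.0], [0.002, 0, 0.0023, 0, 0, 0, 0.0], [0.002, 0, 0.0023, 0, 0, 0, 0.0], [0.002, 0, 0.0023, 0, 0, 0, 0.0]])

```text
clock: 21.45
tool_pos: [0.5412, -0.3582, 0.1535]
ee_rot: [0.148, 2.435, -0.058]
ft_force: [-1.4, -0.1, -0.8]
grip_width: 0.116
gripper_force: 109.0
```

Contact is starting (Fz went from -3.6 to -0.8). Release, then retreat along the tool axis.

Request:
send_rows(increments=[[0.0002, 0, 0.0003, 0, 0, 0, 0.0], [0.0004, 0, 0.0005, 0, 0, 0, 0.012], [0.0004, 0, 0.0005, 0, 0, 0, 0.018], [0.0004, 0, 0.0005, 0, 0, 0, 0.028], [0.0004, 0, 0.0005, 0, 0, 0, 0.036], [0.0004, 0, -0.01, 0, 0, 0, 0.036], [0, 0, -0.035, 0, 0, 0, 0.036], [0, 0, -0.075, 0, 0, 0, 0.036]])

```text
clock: 22.25
tool_pos: [0.4921, -0.3511, 0.2097]
ee_rot: [0.148, 2.438, -0.056]
ft_force: [0.5, -0.8, 0.4]
grip_width: 0.417
gripper_force: 0.0
```

Request:
send_rows(increments=[[0, 0, -0.02, 0, 0, 0, 0.036], [0, 0, -0.05, 0, 0, 0, 0.036], [-0.02, 0, -0.07, 0, 0, 0, 0.036], [-0.04, 0, -0.09, 0, 0, 0, 0.036], [-0.06, 0, -0.1, 0, 0, 0, 0.036], [-0.06, 0, -0.1, 0, 0, 0, 0.036], [-0.06, 0, -0.1, 0, 0, 0, 0.036], [-0.06, 0, -0.1, 0, 0, 0, 0.036]])

```text
clock: 23.05
tool_pos: [0.4734, -0.3487, 0.3238]
ee_rot: [0.15, 2.438, -0.056]
ft_force: [-0.3, 0.5, -0.4]
grip_width: 0.425
gripper_force: 0.0
```

Run:
```python
from fit import *
print(bot.read_state()["tool_pos"])
jug((.677,-.119),.031,.118,.024);jug((.658,-.24),.037,.142,.026);q=jug((.651,-.366),.043,.168,.026)
q2,_=bot.read_camera("top")
cv2.imwrite("pics/s5.png",np.hstack([cv2.resize(q[130:290,220:430],(420,320)),cv2.resize(q2[130:290,215:425],(380,320))]))
```

```text
[ 0.47342668 -0.34866891  0.32381223]
291 z [0.024 0.114] axis [ 0.6777 -0.1199] [0.024 0.028 0.03  0.026 0.022 0.022 0.023]
  half 0.054 [ 0.6777 -0.1196]
  half 0.096 [ 0.6775 -0.1202]
414 z [0.026 0.141] axis [ 0.6576 -0.2387] [0.028 0.032 0.035 0.03  0.024 0.025 0.029]
  half 0.066 [ 0.6574 -0.2387]
  half 0.119 [ 0.6578 -0.2388]
507 z [0.026 0.166] axis [ 0.6512 -0.3697] [0.031 0.037 0.04  0.036 0.028 0.031 0.031]
  half 0.081 [ 0.6516 -0.3697]
  half 0.141 [ 0.6508 -0.3698]
```

View pics/s5.png

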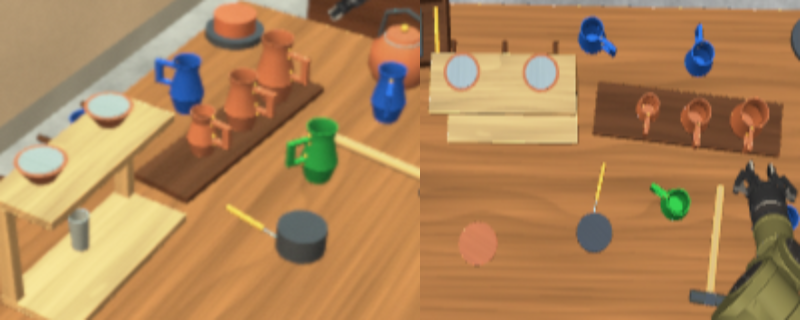

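The three jugs stand upright in a row on the board at top-crop (648,105), (697,115) and (750,118), smallest left, handles towards the robot. The can is still in place and the arm is clear. Handing in.

```bash
python3 -c "
from plant import bot
print(bot.finish_job())"
```

```text
the job is handed in; nothing more can be done
None
```

The job is handed in at about 23 s: the small, medium and large jugs stand upright in a row on the board, left to right, 40 mm or more apart with handles towards the robot, and the medium jug and everything else I could see are where they were.

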